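# Vent the vacuum chamber and take off its lid

### The job

The fossil in the vacuum chamber has finished soaking in, but the chamber is still under vacuum. With the lid still seated, press the black head of the vent valve fully down to its stop and hold it there for two seconds to let the air in; then let it spring back up, lift the clear lid off by its knob and lay it down gently, knob up, wholly on the cork mat. Leave the fossil in the chamber and the other things on the bench where they are.

Things in the scene. Friction and masses are not known exactly. Their poses are not given: they have to be found in the camera images.
- chamber: Vacuum chamber unit, fixed: a round steel pot (flange 160 mm across, gasket 92 mm above the bench) on an 8 mm base plate 150 mm square, with a valve block on a tongue of the plate at one side. Origin on the bench on the pot's axis, z up; the vent valve's axis is 130 mm from the pot's axis along the unit's -x. Stands left or right of the centre line, yaw within 1 rad of 0.
- chamber_rim (a point): Centre of the pot's mouth, at gasket height (92 mm above the bench), where the middle of the lid's underside lies while it is seated; axes as the chamber's.
- vent (a joint): Travel of the vent plunger in m: 0 released (up), 0.010 fully down at its stop. A spring lifts it back: about 5 N to start it moving, about 10 N at the stop; it does not latch.
- vent_top (a point): Centre of the slightly domed top of the vent valve's black mushroom head (40 mm diameter, 14 mm thick), 124 mm above the bench when released, 114 mm at the stop; moves with the plunger. The head is pressed straight down. Its edge is 25 mm from the lid's edge.
- lid: Loose clear acrylic lid, a flat disc 170 mm in diameter and 15 mm thick, about 0.42 kg, lying free on the pot's gasket with nothing locating it. Origin at the centre of its underside, z up through the knob.
- lid_knob (a point): Point to grip on the lid's axis, 42 mm above the underside, within the black knob: round, 34 mm in diameter, its body from 27 to 53 mm above the lid's underside, on a 14 mm stem (the lid's upper face is 27 mm below this point).
- mat: Square cork mat for the lid, 230 x 230 x 6 mm, fixed on the bench on the other side of the centre line from the chamber. Origin at the centre of its underside on the bench; its top is 6 mm higher; z up, x and y along its edges.
- fossil: Loose fossil vertebra, 58 mm across and 40 mm high, standing inside the pot; origin at the centre of its underside. To be left there.
- wash_bottle: Bystander: white plastic wash bottle, 66 mm in diameter, 185 mm high with its bent spout, at the right end of the work area; origin at the centre of its foot.
- jacket: Bystander: low round fossil block in a white plaster jacket, 160 mm across and 58 mm high, at the left end of the work area; origin at the centre of its underside.
- brush: Bystander: flat brush, 160 mm long, lying on the bench at the left of the work area; origin under its middle.
Things that resemble listed ones, but are neither listed nor needed, are in the scene too. Leave any green, turquoise or yellow look-alike of the lid alone.

How it is judged (in metres and radians):
On the way, in this order (a step that is already met when the one before it is completed fails the run):
1. with the lid still seated on the chamber, the vent plunger is held at its stop (within 1.5 mm) for at least 1.5 s (value of joint vent above 0.0085 m and distance between lid and chamber_rim below 0.015 m), for 1.5 s.
2. the vent plunger has been let back up and the lid is lifted more than 20 mm clear of the chamber (value of joint vent below 0.002 m and z of lid in the frame of chamber_rim above 0.02 m), for 0.1 s.
At the end, for the whole second after the job is handed in: The lid lies flat (within 0.05 rad), knob up and at rest on the cork mat with its whole rim on the mat (its centre within 30 mm of the mat's centre along each edge); the vent plunger is back up (within 2 mm) and the fossil is still standing in the chamber (z of lid in the frame of mat between 0.003 and 0.01 m and x of lid in the frame of mat between -0.03 and 0.03 m and y of lid in the frame of mat between -0.03 and 0.03 m and angle between lid's own z axis and vertical below 0.05 rad and linear speed of lid below 0.02 m/s and angular speed of lid below 0.2 rad/s and value of joint vent below 0.002 m and horizontal distance between fossil and chamber below 0.05 m and height (world z) of fossil below 0.03 m); the robot touches nothing.
It fails at once if the lid is dropped or slammed down (faster than 0.4 m/s within 30 mm of the bench) (height (world z) of lid below 0.03 m and linear speed of lid above 0.4 m/s).
It fails at once if the fossil is moved more than 20 mm (distance of fossil from where it was at the start of the episode above 0.02 m).
It fails at once if the wash bottle is moved more than 20 mm (distance of wash_bottle from where it was at the start of the episode above 0.02 m).
It fails at once if the plaster jacket is moved more than 20 mm (distance of jacket from where it was at the start of the episode above 0.02 m).
It fails at once if the brush is moved more than 20 mm (distance of brush from where it was at the start of the episode above 0.02 m).
It also fails if it takes over 59 s, if anything falls off the work surface, if the arm or the gripper's body presses on something with over 40 N, if the wrist force passes 120 N, or if a joint passes its speed limit or range.

### The arm

A 6-joint arm with a two-finger parallel gripper is mounted at the origin on the work surface. World frame = base frame: x ahead of the robot, y to its left, z up, the work surface at z = 0. Lengths are in mm, angles in rad, forces in N, time in s.
With the tool pointing down it reaches from about 350 to 775 mm from the base axis. Payload 7.3 kg.
Tool frame: the origin (TCP) lies midway between the tips of the shut fingers; the grasp point (between the pads) lies 19 mm behind it; z points along the fingers, y is the line along which they close (so a half turn about z gives the same grasp; the last joint's range is limited). The gripper opens to 92 mm and grips with 3 to 60 N. Pads are 19 mm wide; open, the fingers measure 130 mm over their backs; the gripper's body (75 mm by 190 mm) begins 47 mm behind the grasp point.
Start: joints at [-1.309, 0.342, 1.524, -0, 1.275, -0.146], TCP at [208.234, -481.96, 201.641] pointing down, gripper open.
Joint ranges: [-2.53, 2.53], [-0.77, 2.02], [0.04, 2.7], [-1, 4.14], [0.28, 2.66], [-3.11, 3.11]. Speed limits (rad/s): [2.57, 2.57, 3.14, 3.14, 3.14, 3.14].

### API

Orientations are given as [roll, pitch, yaw] about the fixed x, y, z axes, in that order (R = Rz(yaw) Ry(pitch) Rx(roll)).
In Python, from plant import bot gives the robot as it stands.
- The arm moves only by the tool servo_tool, never from a script. Its argument "deltas" is a list of rows, each a list of 2 entries, a list of its own where there are three numbers: the shift along the tool's x, y, z in m, then the turn, a rotation vector about the tool's x, y, z in degrees. A call has 1 to 20 rows; each row shifts and turns the commanded pose from where the row before left it, along the tool's axes as they then stand; what a row does not reach is not made up. A row lasts 1/8 s, in which the tool goes at most 62.5 mm and 10.7 degrees, less where a joint would pass 70% of its speed; a pose out of reach is approached as far as the arm can. A call with a gripper value outside its range is refused whole. "fingers" is the opening, from 0 (shut) to 1 (fully open), set as the call begins (left out, the last holds). The fingers move at their own pace and stop on an object; the grip force is fixed at half the most. Time passes only in rows, so rows that do not move let the fingers close. It gives the time, the measured TCP pose, the force, the opening and the grip force at its end, in the units of the state.
- bot.get_obs(): the state, without advancing time (a new reading comes with each control period).
- bot.capture(name): name is "scene" or "side" or "wrist"; returns the picture (400x640x3 uint8, red, green, blue); there is no depth.
- bot.camera_model(name): a dict with "mtx" (3x3 intrinsics, pixels), "xyz" and "rotation" of the camera in the world. Camera axes: x right, y down, z forward; pixel columns grow to the right and rows downward; lengths in mm; the calibration is good to about 2 mm. A picture is of the moment at which its call begins: read the wrist's pose just before it. camera_model takes no time and is no camera call; for the wrist camera it gives the pose at the moment of the call.
- bot.close_job(): hands the job in; it is judged then, once.
The state is a dict: "time": time; "joint_positions": joint angles; "dq": joint speeds; "tau": joint torques, N m; "tool_pos": TCP position; "tcp_rot": TCP orientation; "contact_force": force on the tool from outside, world axes, zero at the start; "moment": the same for the moment, N m; "grip_width": finger opening in mm; "finger_force": force on a finger pad.
Only numpy, scipy, OpenCV 4.12 (cv2) and the standard library are available. Lean on these libraries where they do the work, as an engineer would, in place of code of your own. Each camera call takes 0.05 s, during which the arm holds its last target. There are 200 camera calls.

## Working session

There is one attempt and no reset: what is moved stays moved. The work goes in short steps, Python scripts to look and compute and a tool call to move; the robot and the scene stay as the last step left them, time stands still between calls to the robot, and variables do not carry over. Pictures are saved under pics/ and viewed, at most 10 in all, crops included, and the job is handed in when it is done.

Besides the shell and the picture viewer there is one more tool, called after ">>>" by a JSON object that holds its "api" and its "payload". servo_tool: Moves the arm, as the interface text tells. Its arguments: {"type":"object","properties":{"deltas":{"type":"array"},"fingers":{"type":"number"}},"required":["deltas"]}

```bash
mkdir -p pics
python3 - <<'E'
from plant import bot
import cv2,numpy as np
o=bot.get_obs();print(o)
ims=[]
for n in("scene","side"):
    im=bot.capture(n)[:,:,::-1];cv2.imwrite(f"pics/{n}0.png",im);m=bot.camera_model(n);print(n,m)
E
```

```text
{'time': 0.0, 'joint_positions': array([-1.30899417e+00,  3.42766418e-01,  1.52500393e+00,  8.96654271e-06,
        1.27537273e+00, -1.46012742e-01]), 'dq': array([ 6.76219392e-04,  1.43598194e-03, -5.25886707e-04, -2.04212642e-05,
        2.17879907e-04, -7.19353368e-04]), 'tau': array([ 8.06163916e-04, -4.31237125e+01, -2.44215292e+01,  7.19665736e-02,
        5.59730467e-02, -1.35952723e-04]), 'tool_pos': array([ 208.12151416, -481.51620317,  200.92687207]), 'tcp_rot': array([-3.14005998e+00, -2.34060807e-04,  4.07812104e-01]), 'contact_force': array([-0.53675192,  0.10964023,  0.53966815]), 'moment': array([ 0.0317911 , -0.02073815, -0.00132013]), 'finger_force': 0.0, 'grip_width': 91.53953222918939}
scene {'mtx': array([[464.26494666,   0.        , 325.27056377],
       [  0.        , 464.26494666, 205.92283474],
       [  0.        ,   0.        ,   1.        ]]), 'xyz': array([1681.20352267,  250.04551471, 1272.01999582]), 'rotation': array([-2.35965717,  0.00863885,  1.76358247])}
side {'mtx': array([[393.13551206,   0.        , 321.9028858 ],
       [  0.        , 393.13551206, 203.55214122],
       [  0.        ,   0.        ,   1.        ]]), 'xyz': array([164.07277174, 922.77650799, 984.14720711]), 'rotation': array([-2.29199659e+00, -1.07765880e-03, -2.75513883e+00])}
```

View pics/scene0.png

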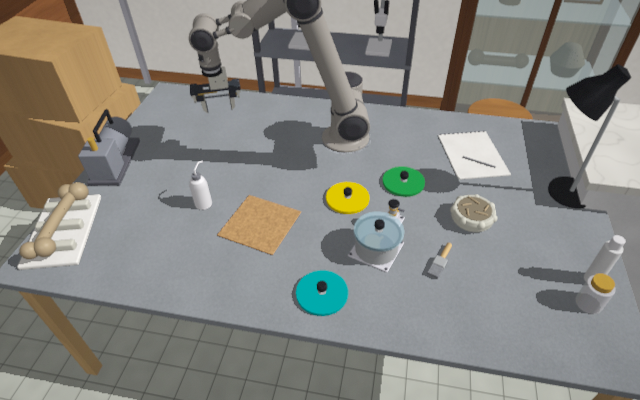

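View pics/side0.png

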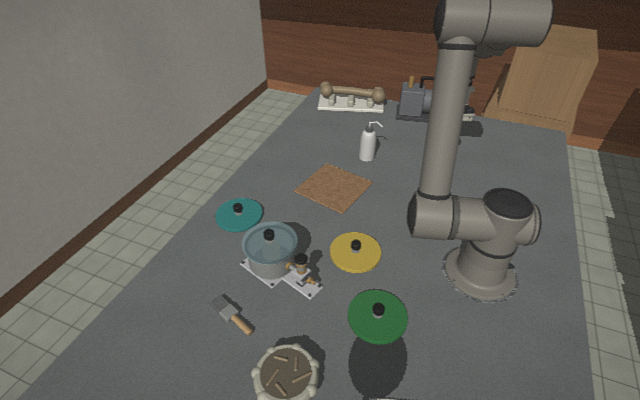

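The scene view shows the chamber with its knob at about (379,224), the vent head at (394,206) and the mat at (260,223). In the side view the knob is at (269,234) and the vent at (301,259). Next I'll measure these by dark and brown masks.

```bash
cat > h.py <<'E'
import cv2,numpy as np
from scipy.spatial.transform import Rotation as R
from plant import bot
def ray(n,p,m=None):
    m=m or bot.camera_model(n)
    d=R.from_euler('xyz',m['rotation']).as_matrix()@np.linalg.solve(m['mtx'],[p[0],p[1],1]);return np.array(m['xyz']),d/np.linalg.norm(d)
def plane(n,p,z,m=None):
    c,d=ray(n,p,m);return c+d*(z-c[2])/d[2]
def tri(rs):
    A=sum(np.eye(3)-np.outer(d,d) for c,d in rs);b=sum((np.eye(3)-np.outer(d,d))@c for c,d in rs);return np.linalg.solve(A,b)
def blob(mask,near):
    n,l,s,c=cv2.connectedComponentsWithStats(mask.astype('u1'))
    i=min((i for i in range(1,n) if s[i,4]>15),key=lambda i:np.hypot(*(c[i]-near)));return c[i],s[i],l==i
E
python3 - <<'E'
from h import *
pt={}
for n,k,v,mt in(("scene",(379,224),(394,205),(260,223)),("side",(269,234),(301,259),(334,187))):
    im=cv2.imread(f"pics/{n}0.png");dark=im.max(2)<60
    for nm,p in(("knob",k),("vent",v)):
        c,s,_=blob(dark,p);pt[nm,n]=c;print(n,nm,c,s)
    hsv=cv2.cvtColor(im,cv2.COLOR_BGR2HSV);br=cv2.inRange(hsv,(5,70,60),(20,255,255))
    c,s,l=blob(br>0,mt);r=cv2.minAreaRect(plane0) if 0 else None
    ys,xs=np.nonzero(l);P=np.float32([plane(n,(x,y),6)[:2] for x,y in zip(xs,ys)])
    print(n,"mat",s,cv2.minAreaRect(P))
for nm in("knob","vent"):
    print(nm,tri([ray(n,pt[nm,n]) for n in("scene","side")]),[plane(n,pt[nm,n],136 if nm=="knob" else 119)[:2].round(1) for n in("scene","side")])
for n in("scene","side"):
    im=cv2.imread(f"pics/{n}0.png");x,y=map(int,pt["knob",n]);cv2.imwrite(f"pics/c{n}.png",cv2.resize(im[y-40:y+60,x-60:x+60],None,fx=4,fy=4,interpolation=2))
cv2.imwrite("pics/c.png",np.vstack([cv2.imread("pics/cscene.png")[:300],cv2.imread("pics/cside.png")[:300]]))
E
```

```text
scene knob [378.89855072 224.08695652] [375 220   9   9  69]
scene vent [393.08196721 203.18032787] [389 200  10   8  61]
scene mat [ 217  195   84   60 2852] ((580.6487426757812, -224.66641235351562), (231.29818725585938, 231.74835205078125), 77.11524200439453)
side knob [268.63157895 234.15789474] [264 229  10  11  95]
side vent [300.21259843 258.17322835] [294 252  14  12 127]Traceback (most recent call last):
  File "<stdin>", line 9, in <module>
  File "h.py", line 8, in plane
    c,d=ray(n,p,m);return c+d*(z-c[2])/d[2]
        ~~~^^^^^^^
  File "h.py", line 5, in ray
    m=m or bot.camera_model(n)
           ~~~~~~~~~~~~~~~~^^^
ValueError: time passes only in moves, steps and waits
```

The mat measures 231 mm square at (581,-225), which matches its given size. I'll cache the camera models and finish the measurement.

Run:
```python
from h import *
M={n:bot.camera_model(n) for n in("scene","side")};pt={}
for n,k,v in(("scene",(379,224),(394,205)),("side",(269,234),(301,259))):
    im=cv2.imread(f"pics/{n}0.png");dark=im.max(2)<60
    for nm,p in(("knob",k),("vent",v)): pt[nm,n]=blob(dark,p)[0]
    x,y=map(int,pt["knob",n]);cv2.imwrite(f"pics/c{n}.png",cv2.resize(im[y-35:y+40,x-60:x+60],None,fx=4,fy=4,interpolation=2))
for nm,z in(("knob",136),("vent",119)):
    print(nm,tri([ray(n,pt[nm,n],M[n]) for n in M]),[plane(n,pt[nm,n],z,M[n])[:2].round(1) for n in M])
cv2.imwrite("pics/c.png",np.vstack([cv2.imread("pics/cscene.png"),cv2.imread("pics/cside.png")]))
```

```text
knob [623.9472985  215.41718543 133.03648232] [array([626.5, 215.3]), array([622.4, 218.2])]
vent [502.22930062 253.34909961 118.17022358] [array([502.2, 252.6]), array([502.2, 255.1])]
```

View pics/c.png

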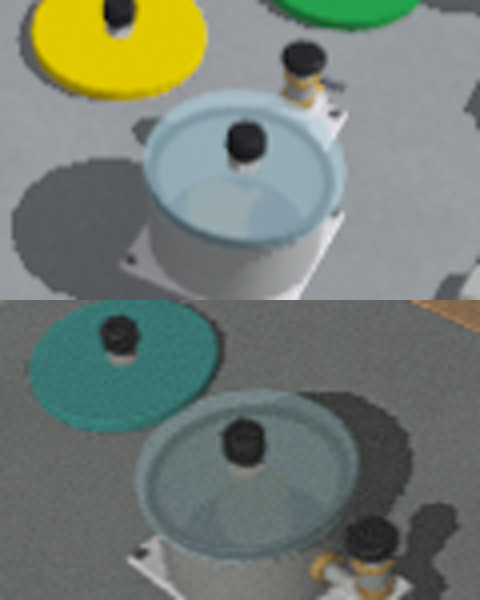

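The knob triangulates to (624,216,133) against an expected height of about 134. The vent head is at (502,254,118) and 127.5 mm from the knob, against 130 nominal. Both are consistent, so I'll shut the fingers and go above the vent.

>>> {"api": "servo_tool", "payload": {"deltas": [[[0.041, -0.026, 0], [0, 0, 0]], [[0.041, -0.026, 0], [0, 0, 0]], [[0.041, -0.026, 0], [0, 0, 0]], [[0.041, -0.026, 0], [0, 0, 0]], [[0.041, -0.026, 0], [0, 0, 0]], [[0.041, -0.026, 0], [0, 0, 0]], [[0.041, -0.026, 0], [0, 0, 0]], [[0.0304, -0.0418, 0], [0, 0, 0]], [[0.0304, -0.0418, 0], [0, 0, 0]], [[0.0304, -0.0418, 0], [0, 0, 0]], [[0.0304, -0.0418, 0], [0, 0, 0]], [[0.0304, -0.0418, 0], [0, 0, 0]], [[0.0304, -0.0418, 0], [0, 0, 0]], [[0.0304, -0.0418, 0], [0, 0, 0]], [[0.0304, -0.0418, 0], [0, 0, 0]], [[0.0304, -0.0418, 0], [0, 0, 0]], [[0, 0, 0], [0, 0, 0]], [[0, 0, 0], [0, 0, 0]]], "fingers": 0}}

```text
time: 2.35
tool_pos: [501.0, 252.5, 201.0]
tcp_rot: [3.141, 0.002, 0.408]
contact_force: [0.5, -0.6, 0.3]
grip_width: 0.4
finger_force: 0.0
```

Run:
```python
from h import *
o=bot.get_obs();print(o['time'],o['tool_pos'],o['tcp_rot'],o['grip_width'],o['contact_force'])
m=bot.camera_model('wrist');print(m)
cv2.imwrite("pics/w1.png",bot.capture('wrist')[:,:,::-1])
s=cv2.imread("pics/scene0.png");M=bot.camera_model('scene')
print("bottle",plane('scene',(203,207),0,M))
```

```text
2.35 [501.00384475 252.49225995 200.97337445] [3.14122962e+00 1.60750283e-03 4.08401513e-01] 0.4467683567365014 [ 0.53271945 -0.59708589  0.34275011]
{'mtx': array([[337.48673112,   0.        , 318.95037486],
       [  0.        , 337.48673112, 196.22325915],
       [  0.        ,   0.        ,   1.        ]]), 'xyz': array([567.71929394, 280.7453696 , 384.40594436]), 'rotation': array([ 2.86999824e+00, -2.79002172e-04, -1.16207253e+00])}
bottle [ 535.75027271 -466.27291999    0.        ]
```

View pics/w1.png

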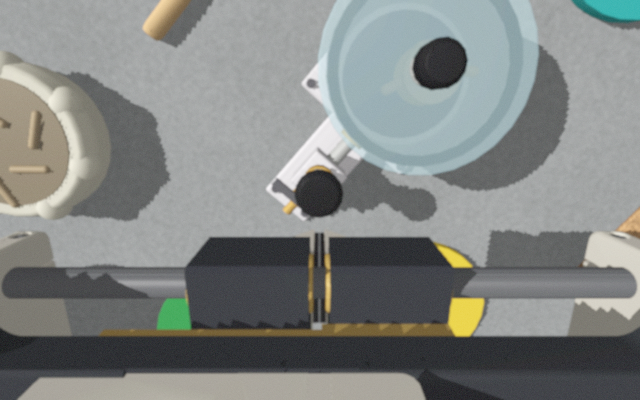

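The wrist view shows the vent head at about (319,193), the knob at (440,63) and the shut fingertips at (319,235). I'll refine both positions from here.

Run:
```python
from h import *
m=bot.camera_model('wrist');im=cv2.imread("pics/w1.png");dark=im.max(2)<70
for p,zs in(((319,193),(124,118)),((440,63),(145,134))):
    c,s,l=blob(dark,p);print(c,s)
    ct=max(cv2.findContours(l.astype('u1'),0,2)[0],key=cv2.contourArea);print(cv2.minEnclosingCircle(ct))
    for z in zs:
        r=plane('wrist',c,z,m);print(z,r, s[2]*(m['xyz'][2]-z)/337.5)
print(plane('wrist',(319,237),201,m))
```

```text
[318.93440668 193.41025641] [ 295  171   48   45 1677]
((318.59765625, 193.41796875), 23.650726318359375)
124 [503.44503555 252.28369721 124.        ] 37.07775824528713
118 [501.96349625 251.64242544 118.        ] 37.93109157862046
[439.73870811  63.30791646] [ 414   38   53   51 2059]
((439.0, 63.0), 27.802976608276367)
145 [622.64150619 216.32593195 145.        ] 37.64224695139343
134 [625.15733362 213.39716256 134.        ] 39.36965435880084
[498.24770091 250.01556574 201.        ]
```

Vent ≈ (503,252.5) and knob ≈ (624,215.5). Now I'll descend and press.

>>> {"api": "servo_tool", "payload": {"deltas": [[[0.0015, 0.0005, 0.022], [0, 0, 0]], [[0, 0, 0.022], [0, 0, 0]], [[0, 0, 0.02], [0, 0, 0]], [[0, 0, 0.006], [0, 0, 0]], [[0, 0, 0.004], [0, 0, 0]], [[0, 0, 0.003], [0, 0, 0]], [[0, 0, 0.002], [0, 0, 0]], [[0, 0, 0.002], [0, 0, 0]], [[0, 0, 0.002], [0, 0, 0]], [[0, 0, 0.002], [0, 0, 0]], [[0, 0, 0.001], [0, 0, 0]], [[0, 0, 0], [0, 0, 0]], [[0, 0, 0], [0, 0, 0]]]}}

```text
time: 4.03
tool_pos: [503.1, 252.9, 115.6]
tcp_rot: [3.141, -0.0, 0.408]
contact_force: [-0.1, 0.5, -0.1]
grip_width: 0.8
finger_force: 0.0
```

There's no force at z=115.6, where about 9 N is expected. I'll look before going further.

Run:
```python
from h import *
o=bot.get_obs();print(o['time'],o['tool_pos'],o['contact_force'],o['moment'],o['tau'])
a=bot.capture('wrist')[:,:,::-1][40:340,160:560];b=bot.capture('side')[:,:,::-1][180:330,200:400];c=bot.capture('scene')[:,:,::-1][150:300,300:500]
g=lambda x:cv2.resize(x,(400,300),interpolation=2)
cv2.imwrite("pics/p2.png",np.vstack([np.hstack([a,g(b)]),np.hstack([g(c),a*0])]))
```

```text
4.025 [503.12972453 252.92178126 115.63682472] [-0.10319701  0.50521071 -0.11373315] [-0.01226581 -0.00939142  0.02008474] [ 2.31546845e-03 -4.86187935e+01 -2.24145341e+01  3.80229566e-02
 -7.72675616e-02 -2.49044552e-05]
```

View pics/p2.png

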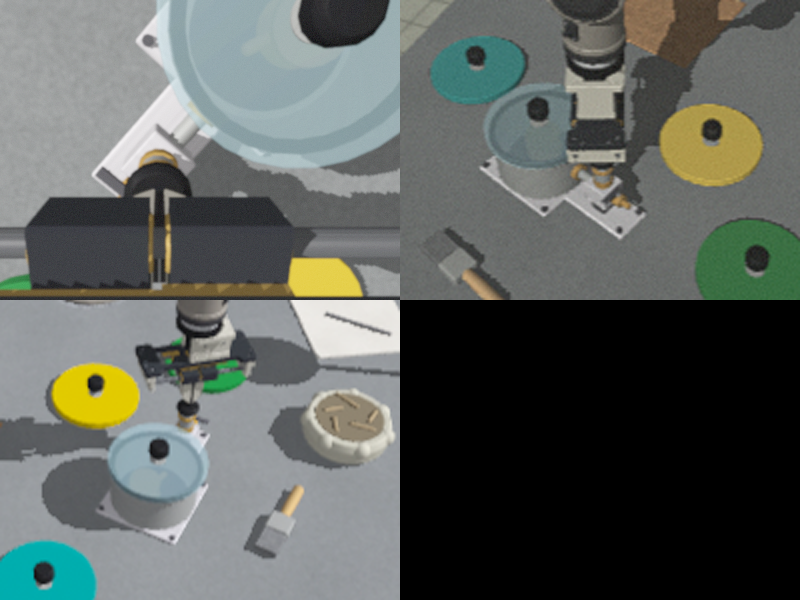

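The tips sit over the middle of the head with no contact yet, so they are slightly higher than the reading. I'll continue down in small guarded steps.

>>> {"api": "servo_tool", "payload": {"deltas": [[[0, 0, 0.001], [0, 0, 0]], [[0, 0, 0.001], [0, 0, 0]], [[0, 0, 0.001], [0, 0, 0]], [[0, 0, 0.001], [0, 0, 0]], [[0, 0, 0], [0, 0, 0]], [[0, 0, 0], [0, 0, 0]]]}}

```text
time: 4.92
tool_pos: [503.1, 252.9, 111.6]
tcp_rot: [3.141, -0.0, 0.408]
contact_force: [-0.7, 0.7, 0.0]
grip_width: 0.6
finger_force: 0.0
```

Still no force, so I'll check from the fixed cameras whether the head has moved.

Run:
```python
from h import *
t=[]
for n,(x,y) in(("scene",(393,204)),("side",(300,259))):
    a=cv2.imread(f"pics/{n}0.png");b=bot.capture(n)[:,:,::-1]
    t.append(np.hstack([cv2.resize(i[y-25:y+25,x-33:x+34],(400,300),interpolation=cv2.INTER_NEAREST) for i in(a,b)]))
cv2.imwrite("pics/p3.png",np.vstack(t))
```

```text
(no output)
```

View pics/p3.png

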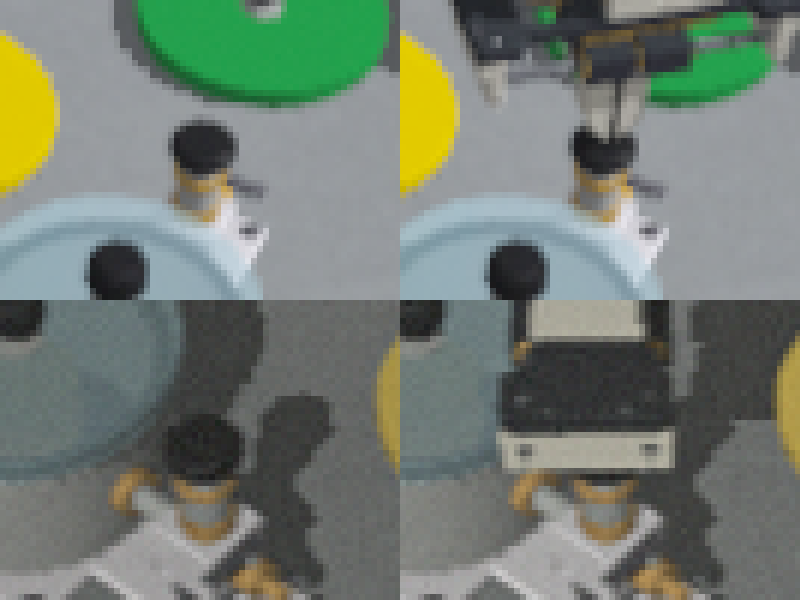

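In the scene view the head is unmoved and the tips rest just above its centre, so the real tip height is more than 10 mm above the reading. I'll go on down until there is a force.

>>> {"api": "servo_tool", "payload": {"deltas": [[[0, 0, 0.001], [0, 0, 0]], [[0, 0, 0.001], [0, 0, 0]], [[0, 0, 0.001], [0, 0, 0]], [[0, 0, 0.001], [0, 0, 0]], [[0, 0, 0], [0, 0, 0]]]}}

```text
time: 5.65
tool_pos: [503.0, 252.9, 107.5]
tcp_rot: [3.142, 0.0, 0.408]
contact_force: [0.1, 0.9, 0.0]
grip_width: 0.4
finger_force: 0.0
```

Run:
```python
from h import *
b=bot.capture("scene")[:,:,::-1];x,y=393,204
a=cv2.imread("pics/scene0.png")
w=bot.capture("wrist")[:,:,::-1]
t=np.hstack([cv2.resize(i[y-25:y+25,x-33:x+34],(400,300),interpolation=cv2.INTER_NEAREST) for i in(a,b)])
cv2.imwrite("pics/p4.png",np.vstack([t,np.hstack([w[140:290,220:420].repeat(2,0).repeat(2,1),w[40:340,160:560]])]))
M=bot.camera_model('scene');Rm=R.from_euler('xyz',M['rotation']).as_matrix()
for P in((503,253,107.5),(503,253,115),(503,253,124),(503,253,135)):
    v=M['mtx']@(Rm.T@(np.array(P)-M['xyz']));print(P,v[:2]/v[2])
```

```text
(503, 253, 107.5) [392.86923316 205.65518146]
(503, 253, 115) [393.07097494 204.15275764]
(503, 253, 124) [393.31480642 202.33688087]
(503, 253, 135) [393.61543351 200.09803237]
```

View pics/p4.png

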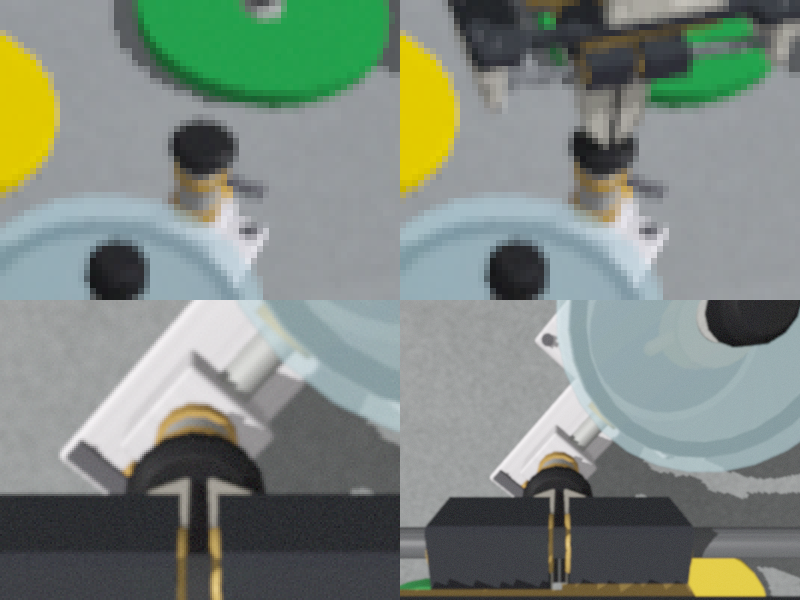

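The head now looks slightly lower, but the force channel still reads about 0. I'll check joint torques as an independent force measure, then go a little further.

Run:
```python
from h import *
o=bot.get_obs();print(o['time'],o['tool_pos'],o['contact_force'],o['tau'].round(2),o['joint_positions'].round(4))
```

```text
5.75 [503.09981167 252.91589264 107.58963402] [ 0.75977652 -1.06165053  0.33651728] [-0.000e+00 -4.878e+01 -2.213e+01  4.000e-02 -8.000e-02 -0.000e+00] [ 3.2980e-01  4.9980e-01  1.5507e+00 -1.0000e-04  1.0911e+00  1.4928e+00]
```

>>> {"api": "servo_tool", "payload": {"deltas": [[[0, 0, 0.001], [0, 0, 0]], [[0, 0, 0.001], [0, 0, 0]], [[0, 0, 0.001], [0, 0, 0]], [[0, 0, 0], [0, 0, 0]]]}}

```text
time: 6.25
tool_pos: [503.0, 252.9, 104.5]
tcp_rot: [3.142, 0.0, 0.408]
contact_force: [-0.1, -0.6, -1.0]
grip_width: 0.6
finger_force: 0.0
```

Run:
```python
from h import *
o=bot.get_obs();print(o['time'],o['tool_pos'],o['contact_force'],o['tau'].round(2),o['joint_positions'].round(4))
```

```text
6.25 [502.99857508 252.8998502  104.45640896] [-0.13582555 -0.55686042 -0.97426613] [-0.000e+00 -4.886e+01 -2.203e+01  4.000e-02 -9.000e-02  0.000e+00] [ 3.2980e-01  5.0330e-01  1.5544e+00 -1.0000e-04  1.0842e+00  1.4928e+00]
```

The torques are smooth, so there is no contact. Both camera estimates (wrist about +20 mm, scene about +14 mm) put the visible tips above the reported TCP. I'll continue the guarded descent.

>>> {"api": "servo_tool", "payload": {"deltas": [[[0, 0, 0.001], [0, 0, 0]], [[0, 0, 0.001], [0, 0, 0]], [[0, 0, 0.001], [0, 0, 0]], [[0, 0, 0.001], [0, 0, 0]], [[0, 0, 0], [0, 0, 0]]]}}

```text
time: 6.88
tool_pos: [503.0, 252.9, 100.5]
tcp_rot: [3.142, 0.0, 0.408]
contact_force: [-0.3, 0.9, 0.7]
grip_width: 0.8
finger_force: 0.0
```

Run:
```python
from h import *
a=cv2.imread("pics/scene0.png");b=bot.capture("scene")[:,:,::-1];cv2.imwrite("pics/sc5.png",b)
for x in(390,393,396):
    print(x);print(a[192:216,x].max(1));print(b[192:216,x].max(1))
m=bot.camera_model('wrist');w=bot.capture("wrist")[:,:,::-1];cv2.imwrite("pics/w5.png",w)
print(m['xyz'],m['rotation'])
M=m;Rm=R.from_euler('xyz',M['rotation']).as_matrix()
for P in((503,253,100.5),(503,253,114),(503,253,124)):
    v=M['mtx']@(Rm.T@(np.array(P)-M['xyz']));print(P,v[:2]/v[2])
for x in(297,305,310,319,328,341): print(x,w[190:250:2,x].max(1))
```

```text
390
[ 93  92 140 160 160 160 160 130  70  45  44  41  36  31  38  84 111 113
 104 102 104 114 151 169]
[ 89  99  90  99 120 123 123 124 118 103  71  33  31  27  39  85 113 115
 107 103 105 116 153 171]
393
[107  96  94 133 156 161 139  85  44  43  43  43  42  45  37  43  91 159
 155 119 124 129 150 159]
[ 59  53  53  99 129 134 153 168 170 170 171 145  84  42  40  41  92 161
 157 120 123 131 151 161]
396
[142 109  95  94 140 161 160 123  55  44  45  45  47  59  49  93 166 175
 178 181 185 196 201 212]
[ 54  55  59  69  75  81 103 119 135 146 153 124  66  59  51  94 167 176
 179 182 187 198 203 214]
[569.54248182 280.96618906 284.08214832] [ 2.87148665e+00 -1.65132140e-07 -1.16267279e+00]
(503, 253, 100.5) [317.67623168 231.61523015]
(503, 253, 114) [317.58573592 240.76596023]
(503, 253, 124) [317.50995358 248.42890236]
297 [209 215 230 240 232 225 221 221 217 213 212 207 192 129  49  55  63  62
  60  67  60  44 115 134  57  49  49  48  47  47]
305 [229 227 227 219 194 181 199 195 176 172 172 106  33  47  49  54  57  61
  53  43  69 146 161 140  47  44  46  50  46  47]
310 [225 227 220 184 173 197 188 161 157 168 143  48  44  43  49  53  49  54
  45  57 138 162 165 154 131 133 134 134 130 120]
319 [226 223 179 139 175 195 144 127 132 147  90  25  44  44  42  41  49  50
  49  42  43  31  33  27  22  31  30  32  28  36]
328 [223 224 225 195 118 148 189 157 102 109 104  32  38  41  45  47  39  48
  48  52 135 162 163 153 129 129 129 132 131 114]
341 [112 114 125 157 194 180 147 148 146 147 149 145 143 135  70  26  31  36
  35  38  38  42 109 134  54  47  50  42  50  49]
```

The head hasn't moved, since its lower edge is at the same row. Combining the scene and wrist views, and allowing for the fingers' 9.5 mm half-width, puts the real tips about 24 mm above the reported TCP. That means contact is imminent, so I'll keep stepping down.

>>> {"api": "servo_tool", "payload": {"deltas": [[[0, 0, 0.001], [0, 0, 0]], [[0, 0, 0.001], [0, 0, 0]], [[0, 0, 0.001], [0, 0, 0]], [[0, 0, 0], [0, 0, 0]]]}}

```text
time: 7.48
tool_pos: [503.2, 253.0, 98.0]
tcp_rot: [3.141, -0.001, 0.408]
contact_force: [-1.2, 0.5, 4.0]
grip_width: 0.5
finger_force: 2.4
```

Contact at a reported z of about 98.5 (4 N). So the real tips are about 25 mm above the reported TCP, and the stop is expected near 88.5. Now the press.

>>> {"api": "servo_tool", "payload": {"deltas": [[[0, 0, 0.001], [0, 0, 0]], [[0, 0, 0.001], [0, 0, 0]], [[0, 0, 0.001], [0, 0, 0]], [[0, 0, 0.001], [0, 0, 0]], [[0, 0, 0.001], [0, 0, 0]], [[0, 0, 0.001], [0, 0, 0]], [[0, 0, 0.001], [0, 0, 0]], [[0, 0, 0.001], [0, 0, 0]], [[0, 0, 0], [0, 0, 0]]]}}

```text
time: 8.6
tool_pos: [503.2, 253.0, 90.4]
tcp_rot: [3.141, -0.001, 0.408]
contact_force: [-1.8, -1.4, 8.1]
grip_width: 0.5
finger_force: 4.3
```

>>> {"api": "servo_tool", "payload": {"deltas": [[[0, 0, 0.001], [0, 0, 0]], [[0, 0, 0.001], [0, 0, 0]], [[0, 0, 0.001], [0, 0, 0]], [[0, 0, 0], [0, 0, 0]]]}}

```text
time: 9.1
tool_pos: [503.3, 253.0, 88.7]
tcp_rot: [3.141, -0.002, 0.408]
contact_force: [-5.7, -2.6, 17.9]
grip_width: 0.7
finger_force: 8.9
```

At 17.9 N it is past the spring's 10 N, so the plunger is on its stop. I'll hold for 2.25 s and then release.

>>> {"api": "servo_tool", "payload": {"deltas": [[[0, 0, 0], [0, 0, 0]], [[0, 0, 0], [0, 0, 0]], [[0, 0, 0], [0, 0, 0]], [[0, 0, 0], [0, 0, 0]], [[0, 0, 0], [0, 0, 0]], [[0, 0, 0], [0, 0, 0]], [[0, 0, 0], [0, 0, 0]], [[0, 0, 0], [0, 0, 0]], [[0, 0, 0], [0, 0, 0]], [[0, 0, 0], [0, 0, 0]], [[0, 0, 0], [0, 0, 0]], [[0, 0, 0], [0, 0, 0]], [[0, 0, 0], [0, 0, 0]], [[0, 0, 0], [0, 0, 0]], [[0, 0, 0], [0, 0, 0]], [[0, 0, 0], [0, 0, 0]], [[0, 0, 0], [0, 0, 0]], [[0, 0, 0], [0, 0, 0]]]}}

```text
time: 11.35
tool_pos: [503.3, 253.0, 88.7]
tcp_rot: [3.141, -0.002, 0.408]
contact_force: [-6.0, -2.6, 16.9]
grip_width: 0.3
finger_force: 8.9
```

>>> {"api": "servo_tool", "payload": {"deltas": [[[0, 0, -0.004], [0, 0, 0]], [[0, 0, -0.006], [0, 0, 0]], [[0, 0, -0.008], [0, 0, 0]], [[0, 0, -0.02], [0, 0, 0]], [[0, 0, -0.04], [0, 0, 0]], [[0, 0, -0.04], [0, 0, 0]], [[0, 0, 0], [0, 0, 0]]]}}

```text
time: 12.22
tool_pos: [504.8, 253.5, 207.7]
tcp_rot: [3.141, -0.007, 0.408]
contact_force: [-0.5, 0.7, 0.2]
grip_width: 0.6
finger_force: 0.0
```

Released and lifted. Now I'll move above the knob, opening the fingers on the way, and look.

>>> {"api": "servo_tool", "payload": {"deltas": [[[0.024, 0.0205, 0], [0, 0, 0]], [[0.024, 0.0205, 0], [0, 0, 0]], [[0.024, 0.0205, 0], [0, 0, 0]], [[0.0225, 0.0205, 0], [0, 0, 0]], [[0, 0, 0], [0, 0, 0]], [[0, 0, 0], [0, 0, 0]], [[0, 0, 0], [0, 0, 0]]], "fingers": 1}}

```text
time: 13.1
tool_pos: [621.4, 215.6, 204.5]
tcp_rot: [-3.141, 0.001, 0.409]
contact_force: [0.3, 0.5, 1.0]
grip_width: 65.8
finger_force: 0.0
```

Run:
```python
from h import *
o=bot.get_obs();print(o['time'],o['tool_pos'],o['tcp_rot'],o['grip_width'])
m=bot.camera_model('wrist');w=bot.capture('wrist')[:,:,::-1];cv2.imwrite("pics/w6.png",w)
dark=w.max(2)<70
c,s,l=blob(dark,(319,190));print(c,s,plane('wrist',c,145,m),plane('wrist',c,134,m))
s=bot.capture('scene')[:,:,::-1];cv2.imwrite("pics/s6.png",s)
cv2.imwrite("pics/v6.png",np.vstack([w[100:340,40:600],cv2.resize(s[130:270,290:430+160],(560,262))]))
```

```text
13.1 [621.43953709 215.64681338 204.45166958] [-3.14140565e+00  6.98096246e-04  4.08620776e-01] 65.82257702942276
[321.53720765 195.59390503] [ 301  174   42   44 1411] [627.35435739 215.42947529 145.        ] [624.60777569 214.14718106 134.        ]
```

View pics/v6.png

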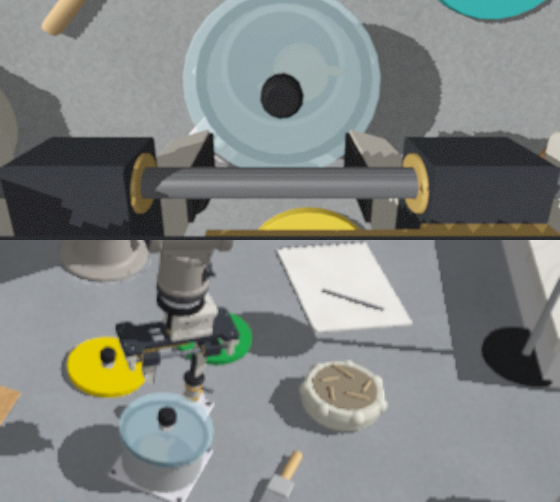

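The wrist view shows the knob at (321,196), centred between the open fingers laterally. The knob is at about (624.5,215), so I'll nudge +3 mm in x and descend partway, checking the force.

>>> {"api": "servo_tool", "payload": {"deltas": [[[0.0025, 0.0015, 0.025], [0, 0, 0]], [[0, 0, 0.025], [0, 0, 0]], [[0, 0, 0.02], [0, 0, 0]], [[0, 0, 0.01], [0, 0, 0]], [[0, 0, 0.006], [0, 0, 0]], [[0, 0, 0.004], [0, 0, 0]], [[0, 0, 0.004], [0, 0, 0]], [[0, 0, 0], [0, 0, 0]]]}}

```text
time: 14.2
tool_pos: [625.2, 214.7, 110.6]
tcp_rot: [3.142, 0.0, 0.408]
contact_force: [0.2, 0.5, 0.2]
grip_width: 91.8
finger_force: 0.0
```

Run:
```python
from h import *
o=bot.get_obs();print(o['time'],o['tool_pos'],o['grip_width'],o['contact_force'])
m=bot.camera_model('wrist');w=bot.capture('wrist')[:,:,::-1]
print(m['xyz'])
b=bot.capture('side')[:,:,::-1][180:300,190:350];c=bot.capture('scene')[:,:,::-1][165:285,300:460]
g=lambda x:cv2.resize(x,(400,300),interpolation=2)
cv2.imwrite("pics/v7.png",np.vstack([np.hstack([g(b),g(c)]),cv2.resize(w[100:340,40:600],(700,300))[:,:].copy() if 0 else cv2.resize(w[100:340,40:600],(800,300))]))
```

```text
14.2 [625.1930263  214.72491798 110.57793107] 91.76614637509338 [0.16873985 0.47649868 0.17683281]
[691.69212836 242.77021907 294.1266584 ]
```

View pics/v7.png

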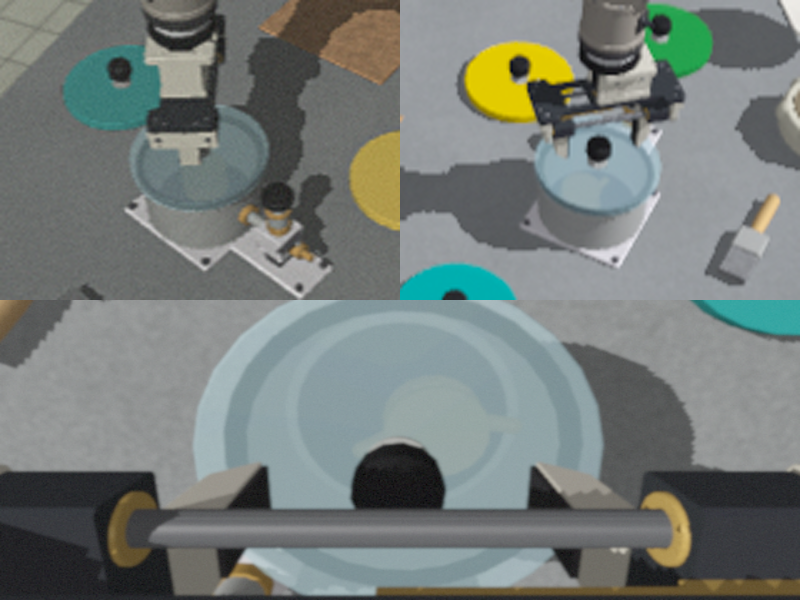

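The fingers straddle the knob with the tips near its top and no contact, as the 25 mm offset predicts. All pictures are used, so I'll rely on numbers from here. Next I descend 20 mm (real tips at about 116, lid face at 107) and close.

>>> {"api": "servo_tool", "payload": {"deltas": [[[0, 0, 0.007], [0, 0, 0]], [[0, 0, 0.006], [0, 0, 0]], [[0, 0, 0.004], [0, 0, 0]], [[0, 0, 0.003], [0, 0, 0]], [[0, 0, 0], [0, 0, 0]]]}}

```text
time: 14.98
tool_pos: [625.1, 214.7, 90.3]
tcp_rot: [3.142, 0.0, 0.408]
contact_force: [-0.5, 0.2, -0.3]
grip_width: 91.7
finger_force: 0.0
```

>>> {"api": "servo_tool", "payload": {"deltas": [[[0, 0, 0], [0, 0, 0]], [[0, 0, 0], [0, 0, 0]], [[0, 0, 0], [0, 0, 0]], [[0, 0, 0], [0, 0, 0]], [[0, 0, 0], [0, 0, 0]], [[0, 0, 0], [0, 0, 0]], [[0, 0, 0], [0, 0, 0]], [[0, 0, 0], [0, 0, 0]]], "fingers": 0}}

```text
time: 15.98
tool_pos: [625.2, 214.8, 90.6]
tcp_rot: [3.142, -0.0, 0.408]
contact_force: [0.2, -0.3, 0.4]
grip_width: 32.7
finger_force: 30.0
```

Gripped at 32.7 mm (knob 34) with 30 N. Lifting slowly.

>>> {"api": "servo_tool", "payload": {"deltas": [[[0, 0, -0.003], [0, 0, 0]], [[0, 0, -0.006], [0, 0, 0]], [[0, 0, -0.01], [0, 0, 0]], [[0, 0, -0.012], [0, 0, 0]], [[0, 0, -0.015], [0, 0, 0]], [[0, 0, -0.02], [0, 0, 0]], [[0, 0, -0.024], [0, 0, 0]], [[0, 0, -0.02], [0, 0, 0]], [[0, 0, -0.01], [0, 0, 0]], [[0, 0, 0], [0, 0, 0]], [[0, 0, 0], [0, 0, 0]]]}}

```text
time: 17.35
tool_pos: [624.7, 214.7, 209.6]
tcp_rot: [-3.141, 0.002, 0.408]
contact_force: [0.3, -0.8, -4.2]
grip_width: 32.8
finger_force: 30.0
```

Run:
```python
from h import *
o=bot.get_obs();print(o['time'],o['tool_pos'],o['tcp_rot'],o['grip_width'],o['contact_force'],o['moment'])
# mat from side view too
im=bot.capture('side')[:,:,::-1];cv2.imwrite('pics/side8.png',im)
hsv=cv2.cvtColor(im,cv2.COLOR_BGR2HSV);M=bot.camera_model('side')
c,s,l=blob(cv2.inRange(hsv,(3,60,40),(22,255,255))>0,(334,187));print(c,s)
ys,xs=np.nonzero(l);c0,_=ray('side',(0,0),M)
P=np.float32([plane('side',(x,y),6,M)[:2] for x,y in zip(xs,ys)]);print(cv2.minAreaRect(P))
```

```text
17.35 [624.7411862  214.65136438 209.64080802] [-3.14131919e+00  1.71062146e-03  4.07769039e-01] 32.84042038993655 [ 0.26260847 -0.76340733 -4.21381786] [-0.02139966 -0.00761158 -0.04415286]
[333.52911039 187.50721938] [ 294  163   79   51 2147]
((579.8447875976562, -222.93679809570312), (233.9401092529297, 230.98240661621094), 77.10238647460938)
```

The lid is held at 4.2 N. The mat is at (580,-224), and both views agree. Now I'll carry the lid across.

>>> {"api": "servo_tool", "payload": {"deltas": [[[-0.009, 0.016, 0], [0, 0, 0]], [[-0.018, 0.0321, 0], [0, 0, 0]], [[-0.018, 0.0321, 0], [0, 0, 0]], [[-0.018, 0.0321, 0], [0, 0, 0]], [[-0.018, 0.0321, 0], [0, 0, 0]], [[-0.018, 0.0321, 0], [0, 0, 0]], [[-0.018, 0.0321, 0], [0, 0, 0]], [[-0.018, 0.0321, 0], [0, 0, 0]], [[-0.018, 0.0321, 0], [0, 0, 0]], [[-0.018, 0.0321, 0], [0, 0, 0]], [[-0.018, 0.0321, 0], [0, 0, 0]], [[-0.018, 0.0321, 0], [0, 0, 0]], [[-0.009, 0.016, 0], [0, 0, 0]], [[0, 0, 0], [0, 0, 0]], [[0, 0, 0], [0, 0, 0]]]}}

```text
time: 19.27
tool_pos: [579.6, -223.4, 210.5]
tcp_rot: [-3.141, -0.0, 0.408]
contact_force: [0.6, -0.1, -4.1]
grip_width: 33.0
finger_force: 30.0
```

Run:
```python
from h import *
o=bot.get_obs();print(o['time'],o['tool_pos'],o['tcp_rot'],o['grip_width'],o['contact_force'],o['moment'])
y=o['tcp_rot'][2];d=np.array([580,-224])-o['tool_pos'][:2]
print(d[0]*np.cos(y)+d[1]*np.sin(y),d[0]*np.sin(y)-d[1]*np.cos(y))
```

```text
19.275 [ 579.61989277 -223.40087674  210.52173623] [-3.14081171e+00 -6.46133048e-05  4.08412833e-01] 32.97241506780703 [ 0.58185932 -0.10947536 -4.12205339] [-0.00599622 -0.00567178 -0.02881609]
0.11090057581825224 0.7008075729030038
```

>>> {"api": "servo_tool", "payload": {"deltas": [[[0, 0.0005, 0.015], [0, 0, 0]], [[0, 0, 0.025], [0, 0, 0]], [[0, 0, 0.025], [0, 0, 0]], [[0, 0, 0.025], [0, 0, 0]], [[0, 0, 0.025], [0, 0, 0]], [[0, 0, 0.025], [0, 0, 0]], [[0, 0, 0.015], [0, 0, 0]], [[0, 0, 0.015], [0, 0, 0]], [[0, 0, 0.012], [0, 0, 0]], [[0, 0, 0.008], [0, 0, 0]], [[0, 0, 0.006], [0, 0, 0]], [[0, 0, 0.003], [0, 0, 0]], [[0, 0, 0], [0, 0, 0]], [[0, 0, 0], [0, 0, 0]]]}}

```text
time: 21.02
tool_pos: [580.1, -225.1, 12.0]
tcp_rot: [3.141, -0.0, 0.408]
contact_force: [-0.1, -0.4, -3.7]
grip_width: 32.9
finger_force: 30.0
```

>>> {"api": "servo_tool", "payload": {"deltas": [[[0, 0, 0.001], [0, 0, 0]], [[0, 0, 0.001], [0, 0, 0]], [[0, 0, 0.001], [0, 0, 0]], [[0, 0, 0.001], [0, 0, 0]], [[0, 0, 0.001], [0, 0, 0]], [[0, 0, 0], [0, 0, 0]]]}}

```text
time: 21.78
tool_pos: [579.8, -224.9, 6.5]
tcp_rot: [-3.141, 0.0, 0.408]
contact_force: [-0.3, -0.7, -3.0]
grip_width: 32.7
finger_force: 30.0
```

>>> {"api": "servo_tool", "payload": {"deltas": [[[0, 0, 0.0007], [0, 0, 0]], [[0, 0, 0.0007], [0, 0, 0]], [[0, 0, 0.0006], [0, 0, 0]], [[0, 0, 0], [0, 0, 0]]]}}

```text
time: 22.28
tool_pos: [579.9, -224.9, 4.6]
tcp_rot: [3.141, 0.0, 0.408]
contact_force: [-0.4, 0.1, -4.8]
grip_width: 32.9
finger_force: 30.0
```

>>> {"api": "servo_tool", "payload": {"deltas": [[[0, 0, 0.0007], [0, 0, 0]], [[0, 0, 0.0007], [0, 0, 0]], [[0, 0, 0], [0, 0, 0]]]}}

```text
time: 22.65
tool_pos: [579.9, -224.9, 4.5]
tcp_rot: [3.141, -0.0, 0.408]
contact_force: [-3.5, 2.3, 6.6]
grip_width: 32.8
finger_force: 30.0
```

It's on the mat: the force swung from -4 to +6.6 N. I'll ease off, open the fingers and withdraw.

>>> {"api": "servo_tool", "payload": {"deltas": [[[0, 0, -0.0008], [0, 0, 0]], [[0, 0, 0], [0, 0, 0]]]}}

```text
time: 22.9
tool_pos: [579.9, -224.9, 4.6]
tcp_rot: [3.141, -0.0, 0.408]
contact_force: [-2.7, 1.3, 5.7]
grip_width: 32.5
finger_force: 30.0
```

>>> {"api": "servo_tool", "payload": {"deltas": [[[0, 0, 0], [0, 0, 0]], [[0, 0, 0], [0, 0, 0]], [[0, 0, 0], [0, 0, 0]], [[0, 0, 0], [0, 0, 0]], [[0, 0, 0], [0, 0, 0]], [[0, 0, 0], [0, 0, 0]], [[0, 0, 0], [0, 0, 0]], [[0, 0, 0], [0, 0, 0]]], "fingers": 1}}

```text
time: 23.9
tool_pos: [579.9, -224.9, 4.0]
tcp_rot: [3.141, -0.0, 0.408]
contact_force: [-0.1, 0.3, 0.2]
grip_width: 92.1
finger_force: 0.0
```

>>> {"api": "servo_tool", "payload": {"deltas": [[[0, 0, -0.005], [0, 0, 0]], [[0, 0, -0.015], [0, 0, 0]], [[0, 0, -0.03], [0, 0, 0]], [[0, 0, -0.04], [0, 0, 0]], [[0, 0, -0.04], [0, 0, 0]], [[0, 0, -0.04], [0, 0, 0]], [[0, 0, -0.03], [0, 0, 0]], [[0, 0, 0], [0, 0, 0]], [[0, 0, 0], [0, 0, 0]]]}}

```text
time: 25.02
tool_pos: [579.4, -224.7, 203.6]
tcp_rot: [-3.141, 0.001, 0.408]
contact_force: [-0.5, -0.1, -0.0]
grip_width: 92.1
finger_force: 0.0
```

Run:
```python
from h import *
o=bot.get_obs();print(o['time'],o['tool_pos'],o['grip_width'],o['contact_force'])
m=bot.camera_model('wrist');w=bot.capture('wrist')[:,:,::-1]
c,s,l=blob(w.max(2)<70,(319,140));print(c,s,plane('wrist',c,53,m))
S=bot.capture('side')[:,:,::-1];M=bot.camera_model('side');K=bot.camera_model('scene');C=bot.capture('scene')[:,:,::-1]
a,b=cv2.imread('pics/scene0.png'),cv2.imread('pics/side0.png')
def pr(M,P):
    v=M['mtx']@(R.from_euler('xyz',M['rotation']).as_matrix().T@(np.array(P)-M['xyz']));return v[:2]/v[2]
for n,I,M in(('side',S,M),('scene',C,K)):
    p=pr(M,(580,-224,48));c,s,_=blob(I.max(2)<60,p);print(n,p,c,s,plane(n,c,48,M))
# vent head unchanged?
print([np.abs(x.astype(int)-y)[r].mean() for x,y,r in((a,C,np.s_[198:214,387:400]),(b,S,np.s_[250:275,292:308]))])
```

```text
25.025 [ 579.37598718 -224.66100279  203.58817192] 92.08046728872662 [-0.45840124 -0.09956507 -0.01187986]
[319.53061224 176.07397959] [305 160  30  33 784] [ 580.48414915 -225.40210619   53.        ]
side [333.6857766  177.46349162] [333.81132075 177.96226415] [330 174   8   9  53] [ 578.4141691  -221.21017101   48.        ]
scene [258.54615943 214.87535306] [258.45454545 214.8       ] [255 211   8   9  55] [ 579.69501355 -224.44045075   48.        ]
[np.float64(3.0721153846153846), np.float64(4.925833333333333)]
```

The lid's knob is at (580,-224) at resting height in all three views. The vent region matches its initial picture, and the arm is clear of everything. Handing in.

```bash
python3 -c "
from plant import bot
print(bot.close_job())"
```

```text
the job is handed in; nothing more can be done
None
```

I held the vent down on its stop for over two seconds and let it spring back, then laid the lid knob up near the centre of the mat and handed the job in at about 25 s; the hand-in returned no verdict.

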